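Load a photomask holder and switch on its vacuum

ROBOT

A 6-joint arm with a two-finger parallel gripper is mounted at the origin on the work surface. World frame = base frame: x ahead of the robot, y to its left, z up, the work surface at z = 0. Lengths are in m, angles in degrees, forces in N, time in s.
With the tool pointing down it reaches from about 0.325 to 0.85 m from the base axis. Payload 4.4 kg.
Tool frame: the origin (TCP) lies between the finger pads; the fingertips stand 8 mm ahead of it and the grasp point (between the pads) lies 11 mm behind it; z points along the fingers, y is the line along which they close (so a half turn about z gives the same grasp; the last joint's range is limited). The gripper opens to 94 mm and grips with 3 to 60 N. Pads are 16 mm wide; open, the fingers measure 119 mm over their backs; the gripper's body (75 mm by 177 mm) begins 78 mm behind the grasp point.
Start: joints at [-84.368, 11.837, 88.321, -0, 79.842, -8.623], TCP at [0.142, -0.557, 0.213] pointing down, gripper open.
Joint ranges: [-156.59, 156.59], [-49.26, 127.26], [12.9, 141.05], [-63.56, 243.56], [4.71, 150.69], [-161.64, 161.64]. Speed limits (degrees/s): [159.86, 159.86, 180, 180, 180, 180].

INTERFACE

Orientations are given as [roll, pitch, yaw] about the fixed x, y, z axes, in that order (R = Rz(yaw) Ry(pitch) Rx(roll)).
In Python, from cell import robot, cams, hand_in gives the robot as it stands. The module is installed in compiled form; this text tells all that it offers.
- The arm moves only by the shell command python3 -m handwheel 'ROWS' [OPENING] [FORCE]. ROWS is a JSON object of lists of equal length, an entry for each row: "travel": the shift along the world's x, y, z in m, a list of three; "turn": the turn about the world's z in rad. A call has 1 to 8 rows; each row is the pose to reach, as a shift and turn from the pose commanded when the call began; what a row does not reach only later rows make up. A row lasts 1/10 s, in which the tool goes at most 50 mm and 8.59 degrees, less where a joint would pass 70% of its speed; a pose out of reach is approached as far as the arm can. A call with a gripper value outside its range is refused whole. OPENING is the opening in per cent of the stroke, from 0 (shut) to 100 (fully open), set as the call begins (- or left out, the last holds). The fingers move at their own pace and stop on an object; FORCE is the grip in N (left out, the last holds). Time passes only in rows, so rows that repeat a pose let the fingers close. It gives the time, the measured TCP pose, the force, the opening and the grip force at its end, in the units of the state.
- robot.get_obs(): the state, without advancing time (a new reading comes with each control period).
- cams.camera(name): name is "side" or "top" or "wrist"; returns a dict with "img" (400x640x3 uint8, red, green, blue), "depth" (400x640 float32, m along the optical axis (not along the pixel's ray), 0 where there is no reading), "fx", "fy", "cx", "cy" (pixels), "k1" (the pictures are not rectified: a ray, as slopes to the right and down, at radius r is drawn at 1 + k1 r^2 times it, then the intrinsics apply), "origin" and "orientation" of the camera in the world; the wrist camera has in their place "T_tool_cam" (4x4, takes a point from camera to tool coordinates, whose origin is the TCP and whose axes are the flange's). Camera axes: x right, y down, z forward; pixel columns grow to the right and rows downward; lengths in m; the calibration is good to about 2 mm. A picture is of the moment at which its call begins: read the wrist's pose just before it.
- hand_in(): hands the job in; it is judged then, once.
The state is a dict: "time": time; "joints": joint angles; "joint_velocities": joint speeds; "joint_torque": joint torques, N m; "tcp_pos": TCP position; "tcp_rot": TCP orientation; "wrist_force": force on the tool from outside, world axes, zero at the start; "moment": the same for the moment, N m; "grip_width": finger opening in m; "finger_force": force on a finger pad.
Only numpy, scipy, OpenCV 4.12 (cv2) and the standard library are available. Lean on these libraries where they do the work, as an engineer would, in place of code of your own. Each camera call takes 0.05 s, during which the arm holds its last target. There are 200 camera calls.

TASK

Get the photomask ready on the mask station: push the half-open amber dust cover right back so that its two panels fold flat against each other, and push the mask holder along its rails fully home against the two stop pins, keeping off the glass mask. Then put the holding vacuum on by pushing the red valve lever through its quarter turn to the end stop, in line with its tube. Leave the blue nitrogen lever as it is and do not disturb the bottle or the black wafer box.

Things in the scene. Friction and masses are not known exactly. Their poses are not given: they have to be found in the camera images.
- station: Mask station fixed to the bench. Black base plate 220 (x) x 240 (y) x 12 mm; origin: centre of its underside. Own +y: the way both cover and holder are pushed. Raised bed, top 22 mm high, from y -74 to +86; beyond y -74 only the base plate, so a pusher can reach down to 15 mm. Guide rails: inner faces x +-77, 28 mm high. Side plates x +-93 (6 thick), y -80 to +100, 62 mm high.
- holder_home (a point): Where the holder's centre lies when the holder is fully home: station x 0, y 0, 27 mm above the bench; axes are the station's. The +y edge then touches the two steel stop pins (8 mm across, 35 mm high, centres at station x +-45, y +79 mm).
- holder_center (a point): Centre of the loose mask holder: square aluminium frame 150 x 150 x 10 mm, about 0.4 kg, flat on the bed (underside 22, top 32 mm above the bench), square to the station, 1.8 mm play to each rail. Starts 14 to 30 mm short of home on the station's -y side. Its -y edge is 75 mm from the centre and sticks out past the end of the bed; pushed there towards +y it slides with 1 to 4 N.
- mask: Photomask: brown glass plate 125 x 125 mm in the holder's frame, its top 1.4 mm below the frame's top. Origin: centre of the holder's underside. Not to be touched.
- cover_hinge (a point): Middle of the dust cover's fixed hinge, at station x 0, y +90, z 52 mm; axes are the station's. The inner amber panel (176 x 80 x 4 mm) turns on it; the outer one, of the same size, hangs on the inner one's edge, and its lower edge runs in slots at 52 mm height, at station y = 90 - 160*cos(angle) mm.
- cover_inner (a joint): Slope of both cover panels (rad): 0 lying flat over the bed, 1.57 (its stop) fully folded, both upright and flat against each other at the hinge, top 132 mm above the bench. Starts as a tent at 0.5 to 0.75. Stays where it is left. Pushing the handle or the outer panel's lower edge towards the station's +y with 3 to 8 N folds it.
- cover_handle (a point): Middle of the cover's black round-bar handle, 10 mm thick, 90 mm long along the station's x, standing 30 mm off the outer panel beside its lower edge. It sinks from about 82 to 59 mm above the bench as the cover folds; fully folded it is at station y +60 mm.
- vacuum_stem (a point): Ball valve with the red lever and a round black gauge, fixed to the bench: point on the lever's turning axis at mid lever height (78 mm above the bench). Axes are the valve's: x along its steel tube (170 mm between the bends, axis 48 mm high), z up. Valve body up to 74 mm high; gauge 42 mm across at x -62 mm, top 95 mm high.
- vacuum_lever (a joint): Angle of the red vacuum lever (rad). 0: closed, pointing along the valve's own -y, across the tube; 1.57: open, at its end stop, along the valve's own +x, in line with the tube. Opens anticlockwise seen from above. Starts at 0 to 0.3. Stiff, stays where it is left; about 5 N at the sleeve's middle turn it.
- vacuum_grip (a point): Point on the red lever's sleeve, 80 mm from the turning axis, at mid height (78 mm above the bench). The sleeve is 20 mm wide, 12 mm high and reaches from 32 to 108 mm from the axis; below it is free space down to the bench.
- nitrogen_stem (a point): Turning axis of the blue lever of the nitrogen valve, a like valve without a gauge some 20 cm to one side of the vacuum valve, the same sizes, axes and height. It turns as easily.
- nitrogen_grip (a point): Point on the blue lever's sleeve, 80 mm from its turning axis, 78 mm above the bench. To be left as it is, wherever it points.
- bottle_mid (a point): Amber bottle with a black cap, loose, 60 mm across, 135 mm tall; the point is half-way up. To be left alone.
- shipper_mid (a point): Black round single-wafer box, loose, 120 mm across, 18 mm high, flat on the bench; the point is half-way up. To be left alone.
There are look-alikes about, which are no part of the job. What is shaped like the part that bears holder_center but purple is not meant.

How it is judged (in metres and radians):
On the way, in this order (a step that is already met when the one before it is completed fails the run):
1. the dust cover is folded flat and the mask holder is home against its stop pins (value of joint cover_inner above 1.48 rad and y of holder_center in the frame of station above -0.003 m), for 0.2 s.
2. the red vacuum lever is at its end stop (value of joint vacuum_lever above 1.5 rad), for 0.2 s.
At the end, for the whole second after the job is handed in: Dust cover folded (angle above 1.48 rad); mask holder at rest, flat on the bed and within 3 mm of its stop pins; then the red lever brought within 0.07 rad (4 degrees) of its end stop; blue lever within 10 mm of where it was (all of step 1 and z of holder_center in the frame of station below 0.029 m and value of joint vacuum_lever above 1.5 rad and linear speed of mask below 0.01 m/s and distance of nitrogen_grip from where it was at the start of the episode below 0.01 m); the robot touches nothing.
It fails at once if the blue nitrogen lever is moved by more than 10 mm (distance of nitrogen_grip from where it was at the start of the episode above 0.01 m).
It fails at once if the glass mask is touched by the robot (contact force between mask and the fingers above 0.5 N or contact force between mask and the arm above 0.5 N).
It fails at once if the bottle is shifted by more than 25 mm or tipped (distance of bottle_mid from where it was at the start of the episode above 0.025 m or angle between bottle_mid's own z axis and vertical above 0.35 rad).
It fails at once if the wafer box is shifted by more than 25 mm (distance of shipper_mid from where it was at the start of the episode above 0.025 m).
It also fails if it takes over 61 s, if anything falls off the work surface, if the arm or the gripper's body presses on something with over 40 N, if the wrist force passes 120 N, or if a joint passes its speed limit or range.

## Working session

There is one attempt and no reset: what is moved stays moved. The work goes in short steps, Python scripts to look and compute and a shell command to move; the robot and the scene stay as the last step left them, time stands still between calls to the robot, and variables do not carry over. Pictures are saved under pics/ and viewed, at most 10 in all, crops included, and the job is handed in when it is done.

```bash
mkdir -p pics
cat > h.py <<'E'
import numpy as np,cv2
from scipy.spatial.transform import Rotation as R
from cell import robot,cams
def cam(n):
    o=robot.get_obs(); c=cams.camera(n)
    if n=='wrist':
        T=np.eye(4);T[:3,:3]=rot(o['tcp_rot']);T[:3,3]=o['tcp_pos'];T=T@np.array(c['T_tool_cam'])
    else:
        T=np.eye(4);T[:3,:3]=rot(c['orientation']);T[:3,3]=c['origin']
    c['T']=T;return c
def rot(a):
    a=np.array(a,float)
    return a if a.shape==(3,3) else R.from_euler('xyz',a,degrees=True).as_matrix()
def rays(c,uv):
    uv=np.atleast_2d(np.array(uv,float));d=(uv-[c['cx'],c['cy']])/[c['fx'],c['fy']];s=d.copy()
    for _ in range(20): s=d/(1+c['k1']*(s**2).sum(1,keepdims=True))
    return np.c_[s,np.ones(len(s))]
def plane(c,uv,z):
    r=rays(c,uv)@c['T'][:3,:3].T;o=c['T'][:3,3];return o+r*((z-o[2])/r[:,2])[:,None]
def pts(c,uv):
    uv=np.atleast_2d(np.array(uv,int));d=c['depth'][uv[:,1],uv[:,0]]
    return (rays(c,uv)*d[:,None])@c['T'][:3,:3].T+c['T'][:3,3]
def cloud(c):
    v,u=np.mgrid[:400,:640];return pts(c,np.c_[u.ravel(),v.ravel()]).reshape(400,640,3)
E
python3 - <<'E'
from h import *
for n in('top','side'):
    c=cam(n);cv2.imwrite(f'pics/{n}.png',c['img'][:,:,::-1]);print(n,c['T'].round(3).tolist(),c['fx'],c['k1'])
    np.savez(n,**{k:np.array(v) for k,v in c.items()})
print(robot.get_obs())
E
```

```text
top [[-0.01, -0.997, 0.076, 0.374], [-1.0, 0.012, 0.017, -0.045], [-0.017, -0.076, -0.997, 1.545], [0.0, 0.0, 0.0, 1.0]] 427.5337095180845 -0.08044538005944565
side [[-0.952, -0.206, 0.225, 0.153], [-0.305, 0.658, -0.689, 1.048], [-0.006, -0.724, -0.689, 1.157], [0.0, 0.0, 0.0, 1.0]] 489.5196964346662 -0.13474961373354344
{'time': 0.1, 'joints': array([-8.43655754e+01,  1.18781102e+01,  8.83977327e+01, -2.08112055e-03,
        7.98400172e+01, -8.62286919e+00]), 'joint_velocities': array([-0.00706532, -0.09028104, -0.1620695 ,  0.02421158,  0.0585607 ,
       -0.12036367]), 'joint_torque': array([ 3.52452071e-05, -3.71862495e+01, -2.82292289e+01,  6.99988380e-02,
        3.11206724e-02, -5.27027714e-05]), 'tcp_pos': array([ 0.14151658, -0.55657289,  0.21241008]), 'tcp_rot': array([-1.79885142e+02, -1.53463096e-02,  1.42576475e+01]), 'wrist_force': array([-0.19437875, -0.02596846,  0.89267944]), 'moment': array([-0.02893233,  0.00904054,  0.00520507]), 'finger_force': 0.0, 'grip_width': 0.09388603696384826}
```

View pics/top.png

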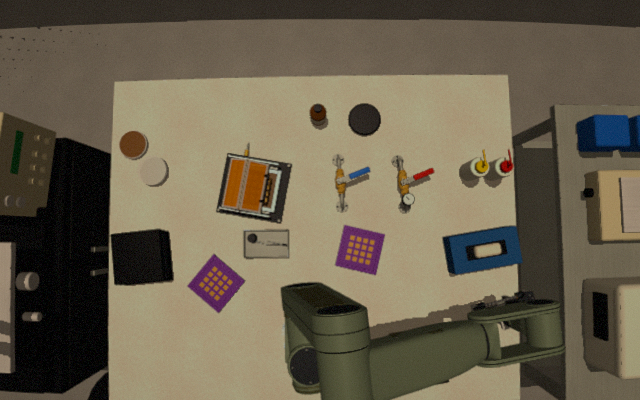

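View pics/side.png

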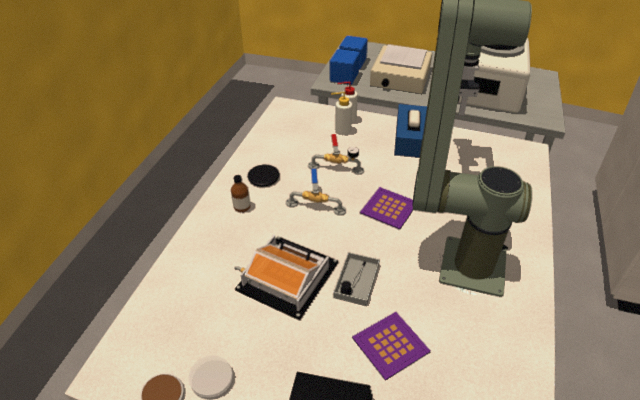

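The top view shows the station at (255,187) and the red-lever valve with its gauge at (403,180). The blue-lever valve is at (340,182), the bottle at (318,115) and the wafer box at (364,119). Candidates for the holder are the frame inside the station at (272,190) and the purple plates at (216,283) and (360,249). I choose the one in the station. For the red lever, I choose (425,173) rather than the red-capped wash bottle at (503,165).

Run:
```python
from h import *
t=dict(np.load('top.npz'));s=dict(np.load('side.npz'))
a=cv2.resize(t['img'][140:235,205:300],(570,570),interpolation=cv2.INTER_CUBIC)
cv2.imwrite('pics/c1.png',a[:,:,::-1])
X=cloud(t);H=cv2.cvtColor(t['img'],cv2.COLOR_RGB2HSV)
# levers
for nm,m in(('red',((H[...,0]<6)|(H[...,0]>174))&(H[...,1]>150)&(H[...,2]>90)),('blue',(H[...,0]>100)&(H[...,0]<125)&(H[...,1]>120))):
    m=m.astype(np.uint8);n,l,st,ce=cv2.connectedComponentsWithStats(m)
    for i in range(1,n):
        if st[i,4]>25 and 320<ce[i][0]<450 and ce[i][1]<220:
            v,u=np.where(l==i);P=plane(t,np.c_[u,v],.084)
            r=cv2.minAreaRect(P[:,:2].astype(np.float32)*1000);print(nm,st[i],P.mean(0).round(4),r,'depthz',np.median(X[l==i][:,2]))
# points of interest at given heights
for nm,uv,z in(('bottle',(318,113),.13),('box',(364,119),.018),('gauge',(408,200),.09),('bends',(399,160),.05),('bends',(340,160),.05),('bends',(342,208),.05)):print(nm,plane(t,uv,z).round(3))
# station base corners: dark low points
m=(H[...,2]<70);m[:140]=0;m[235:]=0;m[:,:205]=0;m[:,300:]=0
m|=((H[...,0]>3)&(H[...,0]<20)&(H[...,1]>180)&(np.arange(640)[None]<300)&(np.arange(640)[None]>205)&(np.arange(400)[:,None]>152)&(np.arange(400)[:,None]<235))
P=X[m&(X[...,2]<.03)&(X[...,2]>.005)];print(len(P),cv2.minAreaRect(P[:,:2].astype(np.float32)*1000))
```

```text
red [413 168  21  12 108] [ 0.5628 -0.3913  0.084 ] ((562.6605834960938, -391.93017578125), (18.008522033691406, 72.45887756347656), 21.889404296875) depthz 0.0828584417968925
blue [350 167  20  11  93] [ 0.5695 -0.1707  0.084 ] ((569.338623046875, -170.40313720703125), (15.405416488647461, 69.86475372314453), 21.231002807617188) depthz 0.08399663668282353
bottle [[ 0.768 -0.032  0.13 ]]
box [[ 0.774 -0.198  0.018]]
gauge [[ 0.472 -0.335  0.09 ]]
bends [[ 0.617 -0.315  0.05 ]]
bends [[ 0.619 -0.107  0.05 ]]
bends [[ 0.45  -0.111  0.05 ]]
960 ((503.99462890625, 211.3740692138672), (238.48150634765625, 281.67437744140625), 79.02710723876953)
```

View pics/c1.png

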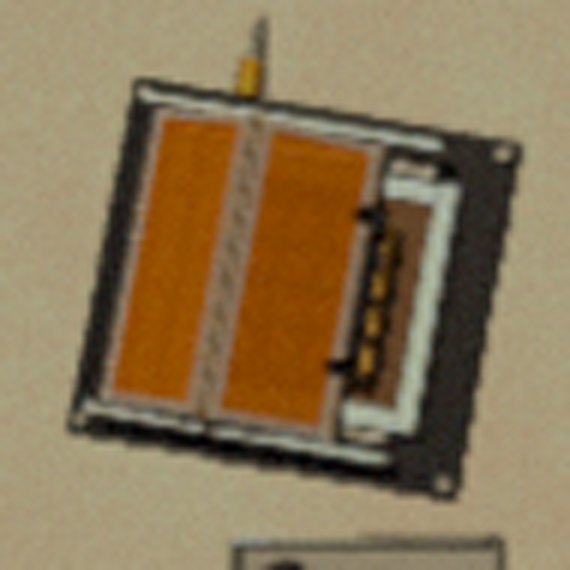

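The crop confirms the choice. The silver frame with the brown glass is in the station with its free edge at crop (436,310), the handle is at crop (375,305), and the hinge is on the left. The station's +y is therefore world +y, turned by about -11°.

Run:
```python
from h import *
t=dict(np.load('top.npz'));f=lambda l:np.array(l)/6+[205,140]-.4
C=plane(t,f([(140,82),(520,148),(452,496),(72,430)]),.012)[:,:2];o=C.mean(0)
print(C.round(4),np.linalg.norm(C-np.roll(C,1,0),axis=1))
yv=C[0]+C[3]-C[1]-C[2];xv=C[0]+C[1]-C[2]-C[3]
a1=np.degrees(np.arctan2(-yv[0],yv[1]));a2=np.degrees(np.arctan2(xv[1],xv[0]));a=np.radians((a1+a2)/2);print(o,a1,a2)
S=np.array([[np.cos(a),-np.sin(a)],[np.sin(a),np.cos(a)]])
loc=lambda uv,z:((plane(t,f(uv),z)[:,:2]-o)@S).round(4)
print('holder -y edge',loc([(460,185),(412,432)],.032));print('handle',loc([(388,228),(362,385)],.08))
print('ridge',loc([(255,125),(210,405)],.1))
for y in(-.12,-.083,-.09,-.06,.047): print(y,(o+S@[0,y]).round(4))
```

```text
[[0.6563 0.3002]
 [0.6123 0.0684]
 [0.4028 0.1104]
 [0.4447 0.3403]] [0.21536973 0.23590792 0.21363215 0.23363794]
[0.52904659 0.20484373] -10.542627230301306 -11.031257629797109
holder -y edge [[ 0.0764 -0.0892]
 [-0.0733 -0.0882]]
handle [[ 0.0389 -0.0587]
 [-0.0529 -0.0607]]
ridge [[ 0.0819  0.0247]
 [-0.08    0.0195]]
-0.12 [0.5066 0.087 ]
-0.083 [0.5135 0.1233]
-0.09 [0.5122 0.1164]
-0.06 [0.5178 0.1459]
0.047 [0.5378 0.251 ]
```

```bash
python3 -m handwheel '{"travel":[[0.025,0.043,0],[0.05,0.086,0],[0.075,0.13,0],[0.1,0.17,0],[0.125,0.215,0],[0.15,0.26,0],[0.175,0.3,0],[0.2,0.34,0]],"turn":[0.14,0.28,0.42,0.56,0.7,0.84,0.98,1.13]}' 0 20
python3 -m handwheel '{"travel":[[0.025,0.043,0],[0.05,0.086,0],[0.075,0.13,0],[0.1,0.17,0],[0.125,0.215,0],[0.15,0.255,0],[0.163,0.294,0],[0.163,0.294,0]],"turn":[0,0,0,0,0,0,0,0]}'
python3 - <<'E'
from h import *
c=cam('wrist');cv2.imwrite('pics/w1.png',c['img'][:,:,::-1]);np.savez('w1',**{k:np.array(v) for k,v in c.items()})
print(robot.get_obs()['joints'],c['T'].round(3))
E
```

```text
time: 0.9
tcp_pos: [0.342, -0.2151, 0.2132]
tcp_rot: [180.0, -0.0, 79.3]
wrist_force: [0.3, -0.1, -0.5]
grip_width: 0.0334
finger_force: 0.0
time: 1.7
tcp_pos: [0.5051, 0.081, 0.2129]
tcp_rot: [-179.9, -0.1, 79.4]
wrist_force: [0.3, -1.1, -0.3]
grip_width: 0.0002
finger_force: 0.0
[-8.43451643e-01  4.05051347e+00  9.72290292e+01 -2.87344661e-03
  7.88069384e+01  9.89572456e+00] [[ 0.983 -0.178 -0.049  0.522]
 [-0.185 -0.948 -0.26   0.157]
 [-0.     0.265 -0.964  0.384]
 [ 0.     0.     0.     1.   ]]
```

View pics/w1.png

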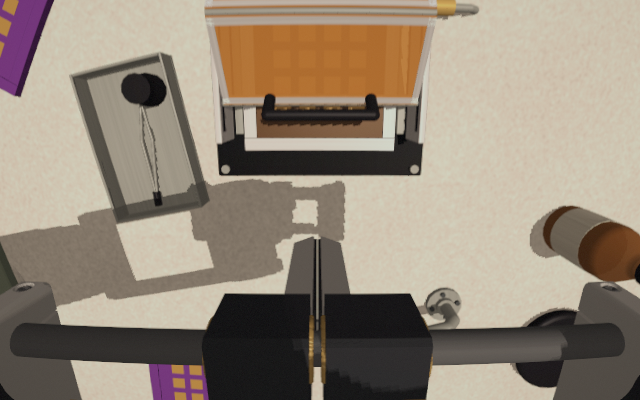

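The wrist view shows the handle bar at (265..377, 113), the front edge of the base from (219,175) to (421,175), and the holder's free edge at row about 151. The shut fingers point at (318,240).

Run:
```python
from h import *
c=dict(np.load('w1.npz'))
B=plane(c,[(219,175),(421,175)],.012);print('base',B.round(4),np.linalg.norm(B[0]-B[1]))
d=(B[1]-B[0])[:2];d/=np.linalg.norm(d);a=np.arctan2(d[1],d[0]);y=np.array([-d[1],d[0]]);o=B.mean(0)[:2]+.12*y
print('yaw',np.degrees(a),'o',o)
S=np.c_[d,y];L=lambda P:((P[:,:2]-o)@S).round(4)
print('holder',L(plane(c,[(244,150),(396,151)],.032)))
P=pts(c,[(320,113),(300,113),(340,114)]);print('handle',P[:,2],L(P))
for yy in(-.1,-.083,.047): print(yy,(o+S@[0,yy]).round(4))
print('tcp', L(np.array([[.5047,.077,0]])))
```

```text
base [[0.4044 0.1077 0.012 ]
 [0.6195 0.0673 0.012 ]] 0.21888806774424094
yaw -10.634873590506658 o [0.53410985 0.20543212]
holder [[-0.0766 -0.0908]
 [ 0.0761 -0.0918]]
handle [0.08501234 0.08482592 0.08613877] [[-0.0008 -0.0541]
 [-0.0174 -0.054 ]
 [ 0.0158 -0.0548]]
-0.1 [0.5157 0.1071]
-0.083 [0.5188 0.1239]
0.047 [0.5428 0.2516]
tcp [[-0.0052 -0.1317]]
```

```bash
python3 -m handwheel '{"travel":[[0.011,0.015,-0.045],[0.011,0.03,-0.09],[0.011,0.03,-0.135],[0.011,0.03,-0.159],[0.011,0.03,-0.159],[0.011,0.03,-0.159]],"turn":[0,0,0,0,0,0]}'
python3 -m handwheel '{"travel":[[0.003,0.015,0],[0.006,0.03,0],[0.008,0.044,0],[0.01,0.055,0],[0.012,0.066,0],[0.014,0.077,0],[0.016,0.088,0],[0.018,0.098,0]],"turn":[0,0,0,0,0,0,0,0]}'
```

```text
time: 2.35
tcp_pos: [0.5155, 0.1056, 0.0547]
tcp_rot: [-180.0, 0.0, 78.9]
wrist_force: [1.0, 0.2, 0.8]
grip_width: 0.0004
finger_force: 0.0
time: 3.15
tcp_pos: [0.5335, 0.206, 0.0544]
tcp_rot: [-180.0, -0.0, 79.0]
wrist_force: [-0.7, -1.7, -1.0]
grip_width: -0.0001
finger_force: 0.9
```

```bash
python3 -m handwheel '{"travel":[[0.002,0.012,0],[0.004,0.023,0],[0.006,0.033,0],[0.007,0.04,0],[0.008,0.045,0],[0.008,0.045,0]],"turn":[0,0,0,0,0,0]}'
python3 -m handwheel '{"travel":[[0.0005,0.002,0],[0.001,0.004,0],[0.001,0.004,0]],"turn":[0,0,0]}'
```

```text
time: 3.75
tcp_pos: [0.5416, 0.2497, 0.0545]
tcp_rot: [-180.0, 0.1, 79.0]
wrist_force: [0.3, -3.0, 0.1]
grip_width: 0.0005
finger_force: 1.3
time: 4.05
tcp_pos: [0.5417, 0.2502, 0.0544]
tcp_rot: [-179.9, 0.4, 79.0]
wrist_force: [-3.1, -9.9, 3.5]
grip_width: 0.0005
finger_force: 5.4
```

```bash
python3 -m handwheel '{"travel":[[0.0005,0.003,0],[0.0005,0.003,0],[-0.007,-0.04,0],[-0.015,-0.08,0],[-0.022,-0.12,0],[-0.03,-0.162,0],[-0.03,-0.162,-0.0],[-0.03,-0.162,-0.0245]],"turn":[0,0,0,0,0,0,0,0]}'
python3 - <<'E'
from h import *
c=cam('top');a=cv2.resize(c['img'][140:235,205:300],(570,570),interpolation=cv2.INTER_CUBIC)
cv2.imwrite('pics/c2.png',a[:,:,::-1]);print(robot.get_obs()['tcp_pos'],robot.get_obs()['wrist_force'])
E
```

```text
time: 4.85
tcp_pos: [0.5171, 0.0912, 0.0335]
tcp_rot: [179.4, -0.2, 78.8]
wrist_force: [0.7, 0.2, 0.2]
grip_width: 0.0006
finger_force: 0.0
[0.51211207 0.09159757 0.02790996] [-1.78959028 -0.81052996 -1.16430956]
```

View pics/c2.png

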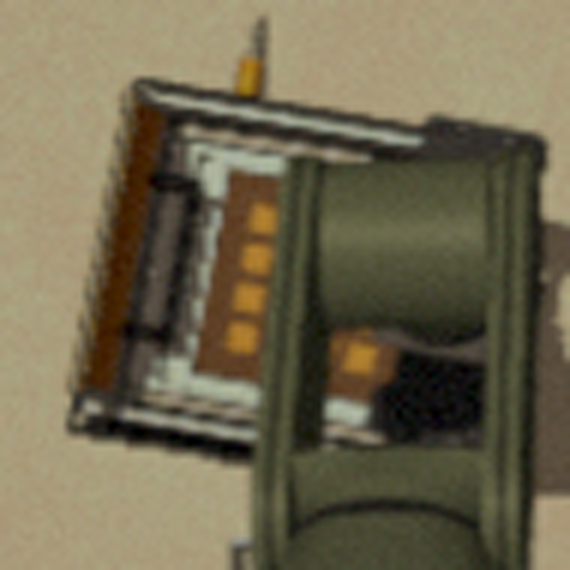

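The cover now stands upright at the hinge, at crop x 100–150, and the holder is free. Next I push the holder.

```bash
python3 -m handwheel '{"travel":[[0.001,0.008,0.001],[0.003,0.016,0.001],[0.004,0.022,0.001],[0.005,0.026,0.001],[0.0055,0.029,0.001],[0.006,0.031,0.001],[0.006,0.032,0.001],[0.006,0.032,0.001]],"turn":[0,0,0,0,0,0,0,0]}'
python3 -m handwheel '{"travel":[[0.0004,0.002,0],[0.0004,0.002,0]],"turn":[0,0]}'
```

```text
time: 5.7
tcp_pos: [0.5189, 0.1217, 0.0318]
tcp_rot: [179.9, 0.2, 79.1]
wrist_force: [-2.1, -8.6, 4.6]
grip_width: 0.0004
finger_force: 4.3
time: 5.9
tcp_pos: [0.5189, 0.1219, 0.0318]
tcp_rot: [180.0, 0.4, 79.1]
wrist_force: [-2.3, -13.2, 6.5]
grip_width: 0.0009
finger_force: 6.9
```

```bash
python3 -m handwheel '{"travel":[[-0.006,-0.035,0],[-0.009,-0.048,0.03],[-0.009,-0.048,0.08],[-0.009,-0.048,0.13],[-0.009,-0.048,0.18],[-0.009,-0.048,0.18],[-0.009,-0.048,0.18]],"turn":[0,0,0,0,0,0,0]}'
python3 - <<'E'
from h import *
c=cam('wrist');cv2.imwrite('pics/w2.png',c['img'][:,:,::-1]);np.savez('w2',**{k:np.array(v) for k,v in c.items()})
E
```

```text
time: 6.6
tcp_pos: [0.5112, 0.0782, 0.2129]
tcp_rot: [179.7, -0.1, 79.0]
wrist_force: [-0.7, 0.3, 0.3]
grip_width: 0.0007
finger_force: 0.0
```

View pics/w2.png

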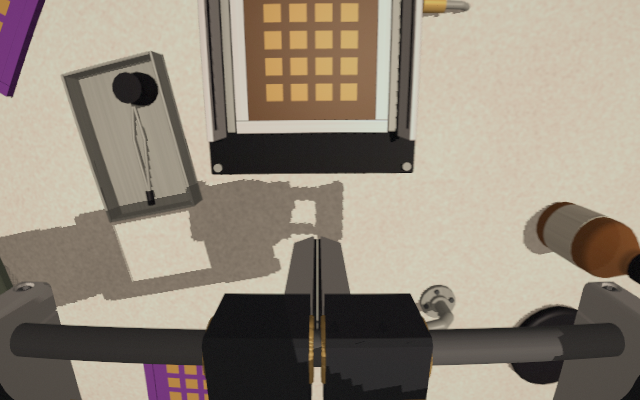

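The holder's edge at row 133 is square to the base edge at row 173, and the mask and blocks show no disturbance. I check its position by ray while moving to view the red lever.

```bash
python3 -m handwheel '{"travel":[[0.002,-0.048,0],[0.004,-0.096,0],[0.006,-0.144,0],[0.008,-0.192,0],[0.01,-0.24,0],[0.012,-0.288,0],[0.014,-0.336,0],[0.016,-0.384,0]],"turn":[0,0,0,0,0,0,0,0]}'
python3 -m handwheel '{"travel":[[0.001,-0.048,0],[0.002,-0.096,0],[0.003,-0.144,0],[0.003,-0.164,0],[0.003,-0.164,0]],"turn":[0,0,0,0,0]}'
python3 - <<'E'
from h import *
w=dict(np.load('w2.npz'))
o=np.array([.5341,.2054]);a=np.radians(-10.63);S=np.array([[np.cos(a),-np.sin(a)],[np.sin(a),np.cos(a)]])
L=lambda P:((P[:,:2]-o)@S).round(4)
print('edge',L(plane(w,[(234,133),(388,133)],.032)),'base',L(plane(w,[(212,173),(413,173)],.012)))
c=cam('wrist');cv2.imwrite('pics/w3.png',c['img'][:,:,::-1]);np.savez('w3',**{k:np.array(v) for k,v in c.items()})
H=cv2.cvtColor(c['img'],cv2.COLOR_RGB2HSV)
m=(((H[...,0]<6)|(H[...,0]>174))&(H[...,1]>150)&(H[...,2]>80)).astype(np.uint8);n,l,st,ce=cv2.connectedComponentsWithStats(m)
X=cloud(c)
for i in range(1,n):
    if st[i,4]>150:
        v,u=np.where(l==i);P=plane(c,np.c_[u,v],.084)
        print(st[i],np.median(X[l==i][:,2]),cv2.minAreaRect(P[:,:2].astype(np.float32)*1000))
E
```

```text
time: 7.45
tcp_pos: [0.5245, -0.3069, 0.2075]
tcp_rot: [-179.7, -0.2, 79.0]
wrist_force: [0.5, 0.4, 0.7]
grip_width: 0.0005
finger_force: 0.0
time: 7.95
tcp_pos: [0.527, -0.4721, 0.2064]
tcp_rot: [-179.7, -0.2, 78.8]
wrist_force: [0.3, 0.2, -0.1]
grip_width: 0.0005
finger_force: 0.0
edge [[-0.0779 -0.0748]
 [ 0.0751 -0.0759]] base [[-0.1092 -0.1185]
 [ 0.1083 -0.1201]]
[ 312   55   64   87 2165] 0.08342051645257242 ((566.712646484375, -393.53948974609375), (18.950393676757812, 73.58133697509766), 21.718883514404297)
```

View pics/w3.png

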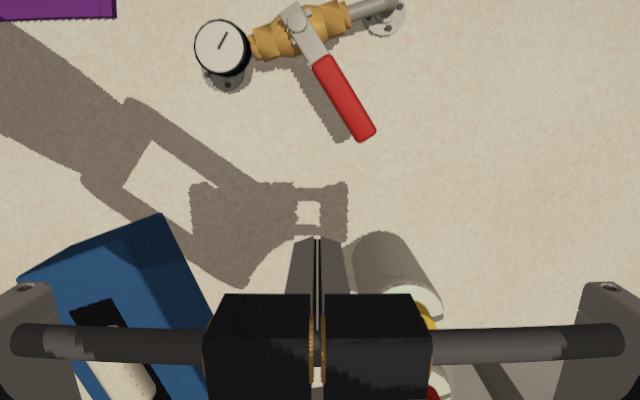

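The holder's edge measures at -0.075, so it is home. The picture shows the red sleeve from (315,60) to (370,138), with the gauge at (220,47). I come down behind the sleeve, on its -x side.

```bash
python3 -m handwheel '{"travel":[[0.003,0.02,-0.04],[0.007,0.045,-0.06],[0.007,0.06,-0.095],[0.007,0.06,-0.137],[0.007,0.06,-0.137],[0.007,0.06,-0.137]],"turn":[0,0,0,0,0,0]}'
```

```text
time: 8.6
tcp_pos: [0.5354, -0.4079, 0.0728]
tcp_rot: [-179.8, -0.1, 79.1]
wrist_force: [1.1, -0.3, 0.3]
grip_width: 0.0005
finger_force: 0.0
```

```bash
python3 -m handwheel '{"travel":[[0.006,0.001,0],[0.012,0.003,0],[0.02,0.0045,0],[0.028,0.0065,0],[0.036,0.009,0],[0.044,0.014,0],[0.052,0.02,0],[0.06,0.026,0]],"turn":[0,0,0,0,0,0,0,0]}'
python3 -m handwheel '{"travel":[[0.006,0.008,0],[0.012,0.016,0],[0.017,0.025,0],[0.02,0.032,0],[0.022,0.038,0],[0.023,0.043,0],[0.023,0.045,0]],"turn":[0,0,0,0,0,0,0]}'
```

```text
time: 9.4
tcp_pos: [0.5954, -0.386, 0.0757]
tcp_rot: [-179.9, 0.2, 79.0]
wrist_force: [-4.8, -2.6, 0.1]
grip_width: 0.0006
finger_force: 2.3
time: 10.1
tcp_pos: [0.6197, -0.3425, 0.0765]
tcp_rot: [179.8, 0.3, 79.0]
wrist_force: [-2.7, -6.7, -1.5]
grip_width: 0.0005
finger_force: 2.6
```

```bash
python3 -m handwheel '{"travel":[[0.0,0.002,-0.003],[0.0,0.004,-0.004],[0.0,0.006,-0.004],[0.0,0.006,-0.004]],"turn":[0,0,0,0]}'
python3 -m handwheel '{"travel":[[0.0,0.002,0],[0.0,0.004,0],[0,0.004,0]],"turn":[0,0,0]}'
```

```text
time: 10.5
tcp_pos: [0.6213, -0.341, 0.0751]
tcp_rot: [179.4, 0.8, 79.0]
wrist_force: [-2.4, -11.7, 0.7]
grip_width: 0.0006
finger_force: 5.7
time: 10.8
tcp_pos: [0.6213, -0.3407, 0.0753]
tcp_rot: [179.3, 1.1, 78.9]
wrist_force: [-2.3, -18.8, -2.0]
grip_width: 0.0004
finger_force: 9.1
```

```bash
python3 -m handwheel '{"travel":[[0.0,-0.04,0],[-0.03,-0.08,0.02],[-0.06,-0.11,0.05],[-0.09,-0.135,0.1],[-0.09,-0.135,0.14],[-0.09,-0.135,0.14],[-0.09,-0.135,0.14]],"turn":[0,0,0,0,0,0,0]}'
python3 - <<'E'
from h import *
c=cam('wrist');H=cv2.cvtColor(c['img'],cv2.COLOR_RGB2HSV)
m=(((H[...,0]<6)|(H[...,0]>174))&(H[...,1]>150)&(H[...,2]>80)).astype(np.uint8);n,l,st,ce=cv2.connectedComponentsWithStats(m)
for i in range(1,n):
    if st[i,4]>150:
        v,u=np.where(l==i);P=plane(c,np.c_[u,v],.084);print(st[i],cv2.minAreaRect(P[:,:2].astype(np.float32)*1000))
t=cam('top');a=cv2.resize(np.hstack([c['img'],t['img']]),(800,250),interpolation=cv2.INTER_AREA)
b=cv2.resize(t['img'][140:235,205:445],(800,317),interpolation=cv2.INTER_CUBIC)
cv2.imwrite('pics/end.png',np.vstack([a,b])[:,:,::-1])
E
```

```text
time: 11.5
tcp_pos: [0.531, -0.4667, 0.2158]
tcp_rot: [179.5, 0.3, 78.9]
wrist_force: [0.3, -0.2, -1.2]
grip_width: 0.0002
finger_force: 0.0
[ 328    0   92   30 1497] ((608.4161376953125, -321.3326416015625), (71.81034851074219, 18.852502822875977), 6.819437026977539)
```

View pics/end.png

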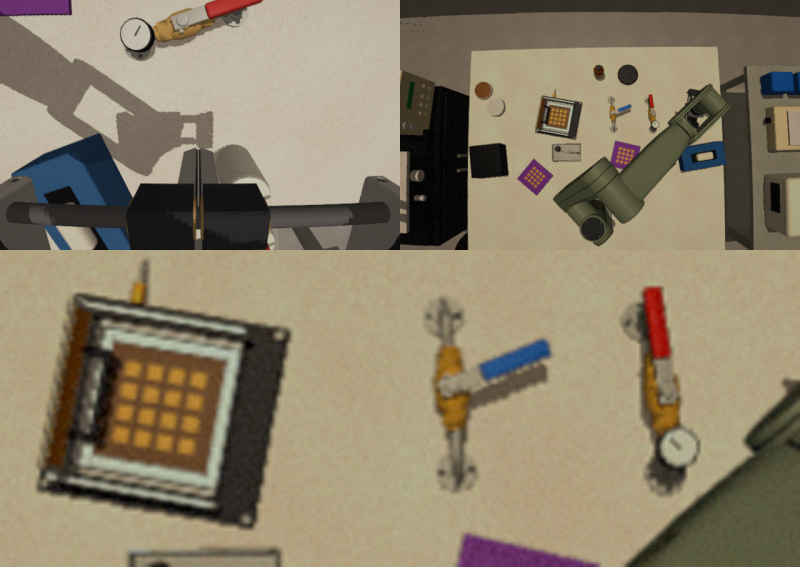

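The red lever lies in line with its tube, and 19 N moved it no further. The cover is upright at the hinge, the holder is home, and the blue lever, bottle and box are where they were. I hand in.

```bash
python3 -c "
from cell import hand_in
print(hand_in())"
```

```text
the job is handed in; nothing more can be done
None
```

I handed the job in at about 11.6 s of the 61 s, and the hand-in gave no verdict: the cover is folded to its stop, the holder is home against its pins, and the red lever is at its end stop, in line with its tube. The last pictures show the blue lever, bottle and wafer box where they were.

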